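# Snap the rolling pin into its spring clips

### The arm

A 7-joint arm with a two-finger parallel gripper is mounted at the origin on the work surface. World frame = base frame: x ahead of the robot, y to its left, z up, the work surface at z = 0. Lengths are in m, angles in rad, forces in N, time in s.
With the tool pointing down it reaches from about 0.425 to 0.95 m from the base axis. Payload 4.7 kg.
Tool frame: the origin (TCP) lies midway between the tips of the shut fingers; the grasp point (between the pads) lies 19 mm behind it; z points along the fingers, x is the direction in which the jaws open and shut, and the axes are right-handed (so a half turn about z gives the same grasp; the last joint's range is limited). The gripper opens to 85 mm and grips with 20 to 120 N. Pads are 22 mm wide; open, the fingers measure 114 mm over their backs; the gripper's body (76 mm by 85 mm) begins 54 mm behind the grasp point. The pads swing forward as they close: fully open they stand 13 mm farther back than shut.
Start: joints at [-0.029, 0.469, -0.049, 1.532, 0.024, 1.141, -0.082], TCP at [0.675, 0, 0.231] pointing down, gripper open.
Joint ranges: [-2.59, 2.59], [-0.33, 1.99], [-1.39, 1.29], [0.1, 2.45], [-1.04, 4.18], [0.21, 1.99], [-2.66, 2.66]. Speed limits (rad/s): [2.57, 2.57, 3.14, 3.14, 3.14, 3.14, 3.14].

### API

Orientations are given as a unit quaternion [x, y, z, w].
In Python, from rig import r gives the robot as it stands.
- The arm moves only by the shell command python3 -m creep 'ROWS'. ROWS is a JSON object of lists of equal length, an entry for each row: "grip": the finger opening in mm, from 0 to 85.4; "xyz": the shift along the tool's x, y, z in units of 40 mm (1.0 is 40 mm), a list of three; "delta_rot": the turn, a rotation vector about the tool's x, y, z in units of 5 degrees (1.0 is 5 degrees), a list of three. In form: {"grip": [grip, ...], "xyz": [[tx, ty, tz], ...], "delta_rot": [[rx, ry, rz], ...]}. A call has 1 to 5 rows; each row shifts and turns the pose as measured when the row begins, along the tool's axes as they then stand; what a row does not reach is not made up. A row lasts 1/12 s, in which the tool goes at most 41.7 mm and 7.16 degrees, less where a joint would pass 70% of its speed; a pose out of reach is approached as far as the arm can. A call is refused whole if a number of a shift passes 1 or a number of a turn 1, either way. A call with a gripper value outside its range is refused whole. The fingers move at their own pace and stop on an object; the grip force is fixed at half the most. Time passes only in rows, so rows that do not move let the fingers close. It gives the time, the measured TCP pose, the force and the opening at its end, in the units of the state.
- r.sense(): the state, without advancing time (a new reading comes with each control period).
- r.camera(name): name is "scene" or "side" or "wrist"; returns a dict with "frame" (384x512x3 uint8, red, green, blue), "z_map" (384x512 float32, m along the optical axis (not along the pixel's ray), 0 where there is no reading), "K" (3x3 intrinsics, pixels), "k1" (the pictures are not rectified: a ray, as slopes to the right and down, at radius r is drawn at 1 + k1 r^2 times it, then the intrinsics apply), "R" (3x3) and "t" (3): a world point X has camera coordinates R X + t. Camera axes: x right, y down, z forward; pixel columns grow to the right and rows downward; lengths in m; the calibration is good to about 2 mm. A picture is of the moment at which its call begins.
- r.job_done(): hands the job in, once; it reports no verdict.
Trained networks look in a picture, given as the dict that the camera call returned (one of the last four; its "shot" number tells which), for a name from the list of things; names that differ only in an ending like _2 or _b are one class to them, and where a whole thing is asked for, a point or a joint stands for the part that bears it (a point fixed in the world has none). Each returns a list of dicts, best first, with "confidence" (0 to 1); they miss things now and then, are a little off and sometimes report something else, mostly with a low value. They report only what shows in the picture. A call takes as long as a camera call. They do not tell look-alikes from the thing itself.
- r.spot_in(thing, picture): "location" ([x, y, z] in m, in world coordinates, good to about 4 mm: the middle of the surface that is visible of it).
The state is a dict: "t": time; "qpos": joint angles; "qd": joint speeds; "tau": joint torques, N m; "tool_pos": TCP position; "tool_rot": TCP orientation; "ft_force": force on the tool from outside, world axes, zero at the start; "moment": the same for the moment, N m; "finger_gap": finger opening in m.
Only numpy, scipy, OpenCV 4.12 (cv2) and the standard library are available. Lean on these libraries where they do the work, as an engineer would, in place of code of your own. Each camera call takes 0.05 s, during which the arm holds its last target. There are 200 camera calls.

### The job

Take the small rolling pin out of the chopstick tray and press it fully home into both spring clips of the sloping stand, squarely and with its middle half-way between the two clips, so that the jaws close over it. Push it in under control, do not drop or throw it at the clips, then let go, and leave the crockery, bowl, bottle and canisters where they stand.

Things in the scene. Friction and masses are not known exactly. Their poses are not given: they have to be found in the camera images.
- pin_center (a point): centre of the brown wooden rolling pin: a loose round-ended dowel, 24 mm thick, 190 mm long, about 80 g, a thin teal band 76 mm either side of the centre. Its y axis runs along the pin. At the start it lies level in the two rests of the tray, centre 34 mm above the counter; its middle 108 mm are free all round, with the tray floor 28 mm below the centre line.
- tray: pine chopstick tray, fixed, 120 x 210 mm, rim 14 mm high, floor 6 mm thick; origin under its centre, y axis along its length. Two notched rests, 12 mm wide, stand across it 60 mm either side of the middle and rise 30 mm above the counter; chopsticks and spoons lie along its long sides, below the rim.
- rack: sloping steel plate, 130 mm up the slope by 170 mm, of the fixed oak clip stand. Origin: on its outer face below the seat, 66 mm above the counter, 50 mm from its lower edge. x runs up the slope (35 degrees), y level along the plate, z is the outward normal, 35 degrees off vertical, leaning to the robot side. A spring clip stands 62 mm either side of the middle along y; the 100 mm between the clips is bare plate.
- seat (a point): where the centre of the fully home pin belongs: half-way between the clips, 30 mm out from the plate along the rack's z, same axes as the rack. The pin then lies along y, down in the white V-shaped seat of each clip, with the rollers closed over it.
- guard_top (a point): top centre of the oak back guard, an upright board 80 mm wide along the rack's y and 10 mm thick, standing 62 mm out from the plate along z, 75 mm up the slope from the seat line, same axes as the rack. It is in the way of the body of an upright gripper at the seat; a gripper tilted to point along the rack's -z clears it.
- clip_left (a point): mouth of the clip at +y of the rack, half-way between its two teal rollers, same axes as the rack. The clip is 21 mm wide along y and reaches 47 mm from the plate. Two hinged spring jaws carry free-turning rollers 12 mm thick, axes along y and 41 mm from the plate, 14 mm clear between them at rest; the jaws are forced apart by a pin pressed in along -z.
- clip_right (a point): mouth of the same kind of clip at -y of the rack, same axes. The pin first meets the rollers with its centre 53 mm from the plate (23 mm before home); pressing both clips open together takes about 12 N at most, then the jaws snap shut over the pin and hold it.
- plates: stack of five white porcelain side plates, 110 mm wide, 41 mm high; origin under its centre; a loose bystander
- canister_1: stainless lidded canister with a wire latch, 96 mm wide, 150 mm high; origin under its centre; a loose bystander
- canister_2: second stainless lidded canister, same as the first; origin under its centre; a loose bystander
- bowl: teal silicone collapsible bowl, open, stepped, 140 mm wide at the rim, 38 mm high; origin under its centre; a loose bystander
- cup: white ceramic cup, 72 mm wide, 75 mm high; origin under its centre; a loose bystander
- soy_bottle: amber bottle with a red cap, 56 mm wide, 170 mm high; origin under its centre; a loose bystander
Not all that is in view belongs to the job. There is more than one size of the part that bears pin_center; the job needs the larger. Leave any orange look-alike of the part that bears rack alone.

How it is judged:
By the outcome, as a careful person would: the job done as asked, in the order asked, and still so for the second after the job is handed in, with the robot touching nothing.
It also fails if it takes over 45 s, if anything falls off the work surface, if the arm or the gripper's body presses on something with over 40 N, if the wrist force passes 120 N, or if a joint passes its speed limit or range.

## Working session

There is one attempt and no reset: what is moved stays moved. The work goes in short steps, Python scripts to look and compute and a shell command to move; the robot and the scene stay as the last step left them, time stands still between calls to the robot, and variables do not carry over. Pictures are saved under pics/ and viewed, on a budget of 10 in all, crops included, one or two more only if the job needs it, and the job is handed in when it is done.

```bash
ls; mkdir -p pics; cat > h.py <<'E'
import numpy as np, cv2
from rig import r
from scipy.spatial.transform import Rotation as Ro
def unproj(c,u,v,z=None):
    u=np.atleast_1d(u).astype(float);v=np.atleast_1d(v).astype(float)
    K=c["K"];p=np.stack([u,v],-1)[:,None]
    n=cv2.undistortPoints(p,np.array(K,float),np.array([c["k1"],0,0,0,0.]))[:,0]
    if z is None: z=c["z_map"][v.astype(int),u.astype(int)]
    X=np.c_[n*np.asarray(z)[:,None],z]
    return (X-c["t"])@np.array(c["R"])
def proj(c,X):
    X=np.atleast_2d(X)
    return cv2.projectPoints(X.astype(float),cv2.Rodrigues(np.array(c["R"],float))[0],np.array(c["t"],float),np.array(c["K"],float),np.array([c["k1"],0,0,0,0.]))[0][:,0]
def save(c,n): cv2.imwrite(n,cv2.cvtColor(c["frame"],cv2.COLOR_RGB2BGR))
E
python3 - <<'E'
from h import *
import pickle
for n in ["scene","side"]:
    c=r.camera(n); save(c,f"pics/{n}.png"); pickle.dump(c,open(n+".pkl","wb"))
    for t in ["pin_center","tray","rack","guard_top","clip_left","clip_right","seat","plates","canister_1","bowl","cup","soy_bottle"]:
        for d in r.spot_in(t,c): print(n,t,np.round(d["location"],3),round(d["confidence"],2),proj(c,np.array(d["location"])).round().tolist())
print(r.sense())
a=cv2.imread("pics/scene.png");b=cv2.imread("pics/side.png")
cv2.imwrite("pics/both.png",cv2.resize(np.vstack([a,b]),(800,600)) if 0 else np.hstack([a,b])[:, :])
E
```

```text
pics
scene pin_center [ 0.598 -0.279  0.039] 0.82 [[215.0, 269.0]]
scene pin_center [ 0.813 -0.224  0.017] 0.71 [[287.0, 291.0]]
scene pin_center [0.704 0.023 0.012] 0.32 [[292.0, 217.0]]
scene tray [ 0.605 -0.272  0.007] 0.8 [[219.0, 274.0]]
scene rack [0.652 0.243 0.107] 0.93 [[309.0, 150.0]]
scene rack [0.39  0.216 0.104] 0.8 [[241.0, 129.0]]
scene guard_top [0.649 0.244 0.109] 0.84 [[309.0, 149.0]]
scene guard_top [0.388 0.219 0.104] 0.66 [[241.0, 128.0]]
scene clip_left [0.39  0.222 0.102] 0.91 [[241.0, 129.0]]
scene clip_left [0.646 0.243 0.11 ] 0.77 [[308.0, 149.0]]
scene clip_right [0.39  0.22  0.106] 0.95 [[241.0, 128.0]]
scene clip_right [0.645 0.246 0.11 ] 0.75 [[308.0, 148.0]]
scene clip_right [ 0.438 -0.     0.037] 0.74 [[221.0, 186.0]]
scene seat [0.652 0.247 0.108] 0.71 [[310.0, 149.0]]
scene plates [ 0.439 -0.001  0.037] 0.87 [[221.0, 186.0]]
scene canister_1 [ 0.486 -0.46   0.148] 0.73 [[140.0, 284.0]]
scene bowl [0.706 0.022 0.015] 0.88 [[292.0, 217.0]]
scene cup [0.645 0.435 0.05 ] 0.76 [[328.0, 128.0]]
scene soy_bottle [ 0.642 -0.452  0.104] 0.76 [[191.0, 315.0]]

[... 1284 characters left out ...]
0, 289.0]]
{'t': 1.3, 'qpos': array([-0.02890348,  0.46860534, -0.04859752,  1.53249007,  0.02409047,
        1.14102838, -0.08233461]), 'qd': array([ 0.00136068, -0.00029643,  0.00079188,  0.0005212 , -0.00196055,
       -0.00066442, -0.0010055 ]), 'tau': array([ 2.88162219e-04, -5.10169423e+01, -4.65938332e-02, -2.38011879e+01,
        1.08005153e-02,  1.03838967e-03, -5.77428239e-06]), 'tool_pos': array([6.75013437e-01, 4.89190581e-05, 2.31335450e-01]), 'tool_rot': array([ 9.99999999e-01, -1.37803862e-05,  2.57155267e-05, -2.31432402e-05]), 'ft_force': array([ 0.23073046, -0.05254307, -0.6087639 ]), 'moment': array([-0.01445984,  0.00583262,  0.0041875 ]), 'finger_gap': 0.085340717594112}
```

```bash
python3 - <<'E'
from h import *
a=cv2.imread("pics/scene.png")[90:340,110:390];b=cv2.imread("pics/side.png")[90:340,110:390]
cv2.imwrite("pics/both.png",np.hstack([cv2.resize(x,(400,357),interpolation=cv2.INTER_CUBIC) for x in (a,b)]))
cv2.imwrite("pics/racks.png",np.vstack([cv2.resize(cv2.imread("pics/scene.png")[85:205,200:380],(720,480))[:300],cv2.resize(cv2.imread("pics/side.png")[120:220,130:280],(720,480))[:300]]))
E
```

```text
(no output)
```

View pics/both.png

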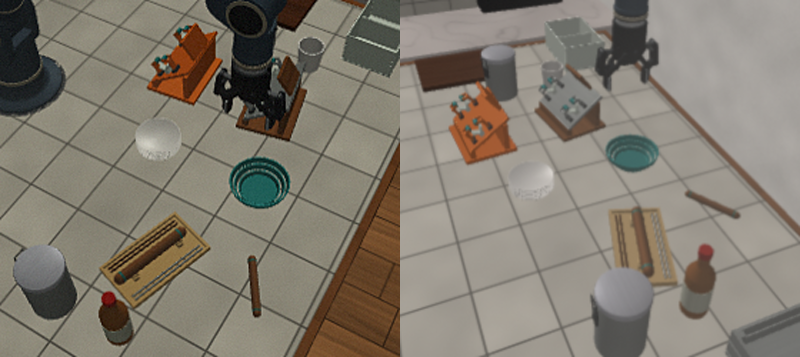

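View pics/racks.png

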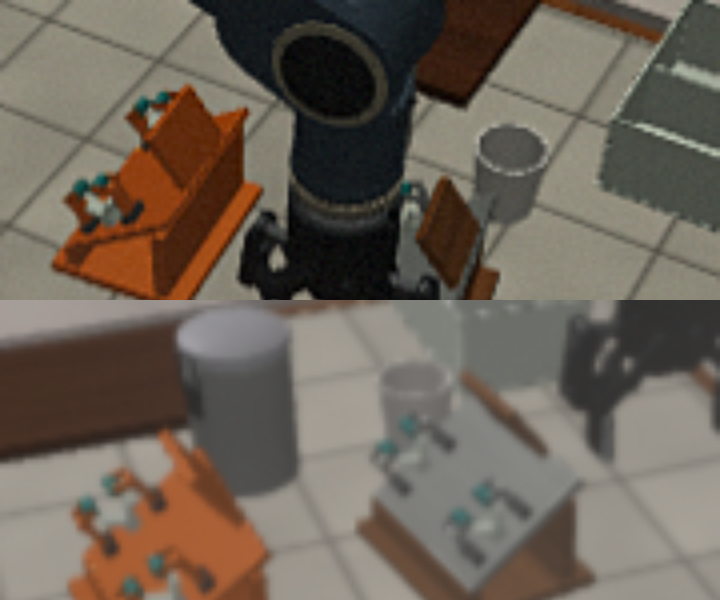

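The pin wanted is the thick one in the tray (scene 217,270; side 279,260). The thin loose dowel (scene 287,291; side 330,233) is the smaller decoy. The steel rack (side 227,158) is the target, and the orange stand (side 165,172) is the look-alike.

```bash
cat >> h.py <<'E'
def cloud(c):
    v,u=np.mgrid[0:384,0:512]; u=u.ravel();v=v.ravel(); k=c["z_map"].ravel()>0
    return unproj(c,u[k],v[k]), c["frame"].reshape(-1,3)[k].astype(int), np.c_[u,v][k]
def line(P):
    m=P.mean(0);d=np.linalg.svd(P-m)[2][0];return m,d*np.sign(d[1])
E
python3 - <<'E'
from h import *
import pickle
for n in ["scene","side"]:
    c=pickle.load(open(n+".pkl","rb")); P,C,U=cloud(c)
    k=(np.hypot(P[:,0]-.6,P[:,1]+.275)<.13)&(P[:,2]>.033)&(P[:,2]<.07)
    m,d=line(P[k]); s=(P[k]-m)@d
    print(n,"pin",k.sum(),m.round(4),d.round(3),s.min().round(3),s.max().round(3), "mid",(m+d*(s.min()+s.max())/2).round(4))
    # rack teal
    t=(np.hypot(P[:,0]-.635,P[:,1]-.243)<.14)&(C[:,1]-C[:,0]>25)&(P[:,2]>.06)&(P[:,2]<.2)
    Q=P[t]
    print("teal",t.sum())
    for p,u in zip(Q.round(3),U[t]): print(p,u,end=";")
    print()
    # plane
    w=(np.hypot(P[:,0]-.62,P[:,1]-.243)<.12)&(P[:,2]>.03)&(P[:,2]<.14)&(np.ptp(C,axis=1)<25)
    Q=P[w]; 
    if len(Q)<50: continue
    best=None;rng=np.random.default_rng(0)
    for _ in range(2000):
        a,b,e=Q[rng.choice(len(Q),3,False)]; nn=np.cross(b-a,e-a); L=np.linalg.norm(nn)
        if L<1e-5: continue
        nn/=L; nn*=np.sign(nn[2])
        if abs(nn[2]-np.cos(np.radians(35)))>.05: continue
        i=np.abs((Q-a)@nn)<.003
        if best is None or i.sum()>best.sum(): best=i
    I=Q[best]; m=I.mean(0); nn=np.linalg.svd(I-m)[2][2]; nn*=np.sign(nn[2])
    print("plane",best.sum(),len(Q),m.round(4),nn.round(3),np.degrees(np.arccos(nn[2])).round(1),"yaw of up-slope",np.degrees(np.arctan2(-nn[1],-nn[0])).round(2))
    x=np.array([-nn[0],-nn[1],0]);x/=np.linalg.norm(x); yy=np.array([-x[1],x[0],0]); xx=np.cross(yy,nn)
    for l,a in (("y",yy),("x",xx)): s=I@a; print(l,np.percentile(s,[0,1,5,50,95,99,100]).round(3))
    print(xx,yy)
E
```

```text
scene pin 458 [ 0.5965 -0.2775  0.0431] [0.313 0.95  0.004] -0.09 0.095 mid [ 0.5972 -0.2752  0.0431]
teal 6
[0.587 0.31  0.111] [301 131];[0.589 0.314 0.108] [302 131];[0.587 0.303 0.111] [300 132];[0.59  0.304 0.112] [301 132];[0.592 0.308 0.11 ] [302 132];[0.593 0.299 0.113] [301 133];
plane 206 435 [0.6347 0.235  0.0804] [-0.557 -0.084  0.827] 34.3 yaw of up-slope 8.57
y [0.063 0.065 0.068 0.144 0.226 0.235 0.241]
x [0.519 0.52  0.527 0.583 0.648 0.649 0.649]
[0.81733876 0.12313352 0.56284589] [-0.14897072  0.98884161  0.        ]
side pin 390 [ 0.591  -0.2843  0.045 ] [0.315 0.949 0.013] -0.083 0.105 mid [ 0.5944 -0.274   0.0451]
teal 18
[0.588 0.307 0.114] [214 145];[0.59  0.302 0.116] [215 145];[0.586 0.302 0.112] [214 146];[0.588 0.294 0.116] [215 146];[0.565 0.305 0.096] [209 150];[0.568 0.302 0.097] [210 150];[0.57  0.294 0.101] [211 150];[0.607 0.184 0.115] [229 159];[0.611 0.183 0.115] [230 159];[0.616 0.186 0.112] [231 159];[0.606 0.18  0.113] [229 160];[0.609 0.18  0.112] [230 160];[0.613 0.177 0.113] [231 160];[0.608 0.176 0.111] [230 161];[0.589 0.179 0.099] [225 164];[0.591 0.176 0.101] [226 164];[0.587 0.174 0.098] [225 165];[0.589 0.17  0.101] [226 165];
plane 613 1043 [0.6255 0.2407 0.0755] [-0.566 -0.1    0.818] 35.1 yaw of up-slope 10.04
y [0.046 0.049 0.053 0.134 0.205 0.214 0.22 ]
x [0.515 0.518 0.524 0.582 0.638 0.645 0.648]
[0.80581967 0.14272817 0.57470282] [-0.17440709  0.98467363  0.        ]
```

```bash
python3 -m creep '{"grip":[85,85,85,85],"xyz":[[0,0,0],[0,0,0],[0,0,0],[0,0,0]],"delta_rot":[[0,0,0.92],[0,0,0.92],[0,0,0.92],[0,0,0.92]]}'
python3 -m creep '{"grip":[85,85,85,85,85],"xyz":[[0,1,0],[0,1,0],[0.1,1,0],[0.1,1,0],[0.1,1,0]],"delta_rot":[[0,0,0],[0,0,0],[0,0,0],[0,0,0],[0,0,0]]}'
python3 -m creep '{"grip":[85,85,85,85],"xyz":[[0,1,0],[0,1,0.5],[0,0.2,0.5],[0,0,0]],"delta_rot":[[0,0,0],[0,0,0],[0,0,0],[0,0,0]]}'
python3 - <<'E'
from h import *
import pickle
for n in ["scene","side","wrist"]:
    c=r.camera(n); save(c,f"pics/{n}2.png"); pickle.dump(c,open(n+"2.pkl","wb"))
a=cv2.imread("pics/wrist2.png")
b=cv2.resize(cv2.imread("pics/scene2.png")[100:220,250:400],(480,384))[:, :280]
cv2.imwrite("pics/v2.png",np.hstack([a,b]))
s=r.sense(); print(s["t"],s["tool_pos"],Ro.from_quat(s["tool_rot"]).as_matrix().round(3),s["ft_force"])
P,C,U=cloud(c)
k=(np.hypot(P[:,0]-.6,P[:,1]+.275)<.13)&(P[:,2]>.035)&(P[:,2]<.06)
m,d=line(P[k]); q=(P[k]-m)@d; print(k.sum(),m.round(4),d.round(4),(m+d*(q.min()+q.max())/2).round(4),np.ptp(q))
t=k&(C[:,1]-C[:,0]>10); T=P[t]; q=(T-m)@d
print(t.sum(),[ (T[g].mean(0).round(4).tolist(),U[t][g].mean(0)) for g in (q>0,q<0) if g.any()])
E
```

```text
t: 1.63
tool_pos: [0.675, -0.0001, 0.2314]
tool_rot: [0.986, -0.167, -0.0, -0.0]
ft_force: [-1.0, -0.6, -0.6]
finger_gap: 0.0851
t: 2.05
tool_pos: [0.6239, -0.1821, 0.2297]
tool_rot: [0.988, -0.155, 0.001, -0.005]
ft_force: [1.2, -0.4, -0.3]
finger_gap: 0.085
t: 2.38
tool_pos: [0.593, -0.279, 0.1921]
tool_rot: [0.987, -0.163, 0.003, -0.001]
ft_force: [-0.6, 1.2, -1.3]
finger_gap: 0.0847
2.5333 [ 0.59723894 -0.27540243  0.19621222] [[ 0.949 -0.315  0.013]
 [-0.315 -0.949  0.   ]
 [ 0.012 -0.004 -1.   ]] [0.60996096 0.75062791 0.67651356]
4475 [ 0.5992 -0.266   0.0439] [3.110e-01 9.504e-01 4.000e-04] [ 0.597  -0.2728  0.0439] 0.18766396997301915
209 [([0.6201, -0.2007, 0.0446], array([250.        ,  94.03252033])), ([0.5726, -0.3448, 0.0447], array([251.25581395, 249.6744186 ]))]
```

View pics/v2.png

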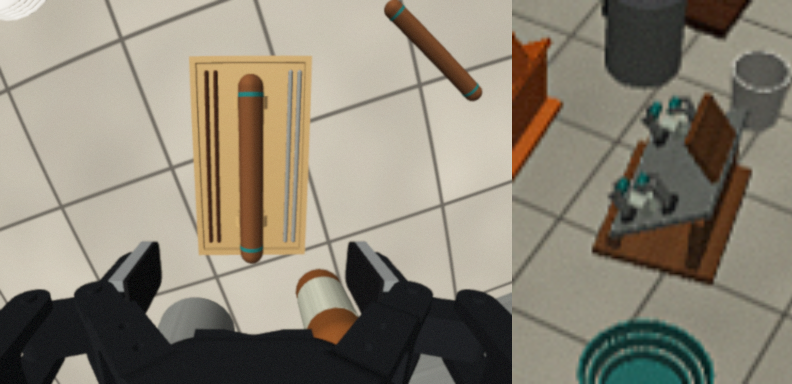

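The wrist view shows the pin at (250,172) with its bands at (250,94) and (251,250), and the smaller dowel at (433,50). The scene crop shows the steel stand clear. I'll descend with the fingers partly open so they pass inside the chopsticks.

```bash
python3 -m creep '{"grip":[50,50,50,50,50],"xyz":[[-0.04,-0.05,1],[0,0,1],[0,0,1],[0,0,0.5],[0,0,0]],"delta_rot":[[0,-0.15,0],[0,0,0],[0,0,0],[0,0,0],[0,0,0]]}'
python3 - <<'E'
from h import *
s=r.sense(); print(s["tool_pos"],s["finger_gap"],s["ft_force"])
R=Ro.from_quat(s["tool_rot"]).as_matrix();print(R.round(4))
print("units",R.T@(np.array([.596,-.273,.016])-s["tool_pos"])/.04)
E
```

```text
t: 2.95
tool_pos: [0.6128, -0.2609, 0.0632]
tool_rot: [0.989, -0.15, 0.012, -0.004]
ft_force: [-0.0, 0.9, 0.4]
finger_gap: 0.0501
[ 0.61275128 -0.26089624  0.06316722] 0.05012586303928173 [-0.02903085  0.93835195  0.4158322 ]
[[ 0.9545 -0.2973  0.0245]
 [-0.2975 -0.9547  0.0049]
 [ 0.0219 -0.012  -0.9997]]
units [-0.33550648  0.42753001  1.16707389]
```

```bash
python3 -m creep '{"grip":[50,50,50,50],"xyz":[[-0.34,0.43,0],[0,0,0],[0,0,0.4],[0,0,0]],"delta_rot":[[-0.14,-0.25,0.16],[0,0,0],[0,0,0],[0,0,0]]}'
cat >> h.py <<'E'
def goto(R1,p1):
    s=r.sense(); R=Ro.from_quat(s["tool_rot"]).as_matrix()
    print("t",s["t"],"pos",s["tool_pos"].round(4),"F",s["ft_force"].round(1),"gap",round(s["finger_gap"],4))
    print("shift units now",(R.T@(p1-s["tool_pos"])/.04).round(3),"after turn",(R1.T@(p1-s["tool_pos"])/.04).round(3),"turn units",(np.degrees(Ro.from_matrix(R.T@R1).as_rotvec())/5).round(3))
def frame(x,z):
    x=np.array(x,float);z=np.array(z,float);z/=np.linalg.norm(z);x-=z*(x@z);x/=np.linalg.norm(x);return np.c_[x,np.cross(z,x),z]
E
python3 -c "
from h import *
goto(frame([.9504,-.311,0],[0,0,-1]),np.array([.596,-.273,.016]))"
```

```text
t: 3.28
tool_pos: [0.6002, -0.2686, 0.0531]
tool_rot: [0.988, -0.153, 0.004, -0.0]
ft_force: [-1.3, 0.3, -0.2]
finger_gap: 0.05
t 3.2833 pos [ 0.6002 -0.2686  0.0531] F [-1.3  0.3 -0.2] gap 0.05
shift units now [-0.072  0.139  0.927] after turn [-0.064  0.137  0.927] turn units [-0.021 -0.081  0.102]
```

```bash
python3 -m creep '{"grip":[50,50,50,50,50],"xyz":[[-0.07,0.14,0.25],[0,0.05,0.25],[0,0.05,0.25],[0,0,0.15],[0,0,0]],"delta_rot":[[-0.02,-0.08,0.1],[0,0,0],[0,0,0],[0,0,0],[0,0,0]]}'
python3 -c "
from h import *
goto(frame([.9504,-.311,0],[0,0,-1]),np.array([.596,-.273,.016]))"
```

```text
t: 3.7
tool_pos: [0.5993, -0.2786, 0.0214]
tool_rot: [0.988, -0.157, 0.006, 0.001]
ft_force: [0.0, -0.7, 0.1]
finger_gap: 0.0501
t 3.7 pos [ 0.5993 -0.2786  0.0214] F [ 0.  -0.7  0.1] gap 0.0501
shift units now [-0.123 -0.107  0.135] after turn [-0.121 -0.107  0.136] turn units [ 0.001 -0.133  0.006]
```

```bash
python3 -m creep '{"grip":[50,50,50,50],"xyz":[[-0.12,-0.11,0],[0,0,0],[0,0,0.08],[0,0,0]],"delta_rot":[[0,-0.14,0],[0,0,0],[0,0,0],[0,0,0]]}'
python3 -c "
from h import *
goto(frame([.9504,-.311,0],[0,0,-1]),np.array([.596,-.273,.016]))"
```

```text
t: 4.03
tool_pos: [0.5957, -0.2721, 0.0176]
tool_rot: [0.988, -0.157, -0.001, -0.0]
ft_force: [-0.3, 0.3, -0.4]
finger_gap: 0.0499
t 4.0333 pos [ 0.5957 -0.2721  0.0176] F [-0.3  0.3 -0.4] gap 0.0499
shift units now [0.014 0.018 0.04 ] after turn [0.014 0.018 0.04 ] turn units [-0.003  0.03   0.005]
```

Well aligned, so I'll grip. I'll work out the rack from the clear scene2/side2 views in the same step.

```bash
python3 -m creep '{"grip":[15,15,15,15,15],"xyz":[[0,0,0],[0,0,0],[0,0,0],[0,0,0],[0,0,0]],"delta_rot":[[0,0,0],[0,0,0],[0,0,0],[0,0,0],[0,0,0]]}'
python3 - <<'E'
from h import *
import pickle
goto(frame([.9504,-.311,0],[0,0,-1]),np.array([.596,-.273,.016]))
A=[]
for n in ["scene2","side2"]:
    c=pickle.load(open(n+".pkl","rb")); P,C,U=cloud(c)
    t=(np.hypot(P[:,0]-.625,P[:,1]-.243)<.14)&(C[:,1]-C[:,0]>12)&(P[:,2]>.06)&(P[:,2]<.2)
    w=(np.hypot(P[:,0]-.625,P[:,1]-.243)<.13)&(P[:,2]>.02)&(P[:,2]<.15)&(np.ptp(C,axis=1)<22)
    Q=P[w];best=None;rng=np.random.default_rng(0)
    for _ in range(3000):
        a,b,e=Q[rng.choice(len(Q),3,False)]; nn=np.cross(b-a,e-a); L=np.linalg.norm(nn)
        if L<1e-5: continue
        nn/=L; nn*=np.sign(nn[2])
        if abs(nn[2]-np.cos(np.radians(35)))>.05: continue
        i=np.abs((Q-a)@nn)<.003
        if best is None or i.sum()>best.sum(): best=i
    I=Q[best]; m=I.mean(0); nn=np.linalg.svd(I-m)[2][2]; nn*=np.sign(nn[2])
    print(n,"plane",best.sum(),len(Q),m.round(4),nn.round(3),np.degrees(np.arccos(nn[2])).round(1),"yaw",np.degrees(np.arctan2(-nn[1],-nn[0])).round(2))
    T=P[t]; TU=U[t]
    cr,lb,ct=cv2.kmeans(T.astype(np.float32),4,None,(3,100,1e-6),10,cv2.KMEANS_PP_CENTERS)
    for j in range(4): print(j,(lb[:,0]==j).sum(),ct[j].round(4),"h above plane",round(float((ct[j]-m)@nn),4),TU[lb[:,0]==j].mean(0).round(1))
    # white V seats and board outline: yaw from minAreaRect of base in xy
    uv=U[w][best].astype(np.float32)
    yw=np.radians(9.6); x=np.array([np.cos(yw),np.sin(yw),0]);y=np.array([-x[1],x[0],0])
    print("y ext",np.percentile(I@y,[0,1,3,97,99,100]).round(4),"slope ext",np.percentile(I@x/np.cos(np.radians(35)),[0,1,99,100]).round(4))
E
```

```text
t: 4.45
tool_pos: [0.5968, -0.2722, 0.0184]
tool_rot: [0.988, -0.157, -0.0, -0.0]
ft_force: [0.3, -1.0, -1.6]
finger_gap: 0.022
t 4.45 pos [ 0.5968 -0.2722  0.0184] F [ 0.3 -1.  -1.6] gap 0.022
shift units now [-0.012  0.025  0.059] after turn [-0.012  0.025  0.059] turn units [-0.003  0.005  0.011]
scene2 plane 462 864 [0.6292 0.2309 0.0765] [-0.563 -0.088  0.822] 34.8 yaw 8.89
0 15 [0.6091 0.181  0.1118] h above plane 0.0447 [290.1 155.9]
1 16 [0.5676 0.2979 0.0956] h above plane 0.0444 [294.4 134.1]
2 12 [0.5885 0.3032 0.1101] h above plane 0.0442 [300.5 132.3]
3 16 [0.5889 0.1765 0.0967] h above plane 0.044 [284.  157.6]
y ext [0.0505 0.0537 0.0558 0.2141 0.2197 0.2262] slope ext [0.7345 0.7362 0.869  0.8704]
side2 plane 621 997 [0.6264 0.2419 0.0764] [-0.562 -0.105  0.821] 34.8 yaw 10.58
0 3 [0.6208 0.2299 0.0701] h above plane -0.0009 [228.3 162. ]
1 21 [0.5787 0.3006 0.1075] h above plane 0.0461 [212.5 147.5]
2 11 [0.61   0.1801 0.1134] h above plane 0.046 [230.1 159.7]
3 11 [0.5896 0.177  0.0975] h above plane 0.0448 [225.5 164.6]
y ext [0.0523 0.0541 0.055  0.2162 0.2222 0.2244] slope ext [0.7377 0.7401 0.8668 0.8716]
```

```bash
python3 -m creep '{"grip":[15,15,15,15,15],"xyz":[[0,0,-0.3],[0,0,-0.7],[0,0,-1],[0,0,-1],[0,0,-1]],"delta_rot":[[0,0,0],[0,0,0],[0,0,0],[0,0,0],[0,0,0]]}'
python3 -m creep '{"grip":[15,15,15],"xyz":[[0,0,-0.8],[0,0,-0.4],[0,0,0]],"delta_rot":[[0,0,0],[0,0,0],[0,0,0]]}'
cat > held.py <<'E'
from h import *
import sys
c=r.camera("wrist"); s=r.sense(); save(c,sys.argv[1]); P,C,U=cloud(c)
R=Ro.from_quat(s["tool_rot"]).as_matrix(); L=(P-s["tool_pos"])@R
k=(abs(L[:,0])<.018)&(abs(L[:,1])<.12)&(abs(L[:,2]+.016)<.018)&(C[:,0]-C[:,2]>15)&(abs(L[:,1])>.02)
if k.sum()>20:
    m,d=line(L[k]);q=L[k]@d; print("held: n",k.sum(),"mean",m.round(4),"axis",d.round(3),"y ends",L[k][:,1].min().round(4),L[k][:,1].max().round(4))
t=(abs(L[:,0])<.02)&(abs(L[:,1])<.12)&(abs(L[:,2]+.016)<.03)&(C[:,1]-C[:,0]>8)
for sg in (1,-1):
    g=t&(L[:,1]*sg>0.05)
    if g.any(): print("teal",sg,g.sum(),L[g].mean(0).round(4),U[g].mean(0).round(1))
s=r.sense(); print(s["t"],s["tool_pos"].round(4),s["finger_gap"],s["ft_force"].round(1))
E
python3 held.py pics/held1.png
```

```text
t: 4.87
tool_pos: [0.5892, -0.2693, 0.1745]
tool_rot: [0.987, -0.157, -0.014, -0.003]
ft_force: [1.5, -0.9, -1.9]
finger_gap: 0.0221
t: 5.12
tool_pos: [0.5934, -0.2716, 0.2381]
tool_rot: [0.988, -0.157, -0.005, -0.001]
ft_force: [1.1, 0.1, -1.4]
finger_gap: 0.0221
held: n 11457 mean [ 0.0005 -0.0494 -0.0273] axis [-0.003  1.    -0.003] y ends -0.094 0.0342
teal -1 753 [ 0.0003 -0.0752 -0.0278] [253.   81.6]
5.1667 [ 0.5929 -0.2715  0.2366] 0.02245261035392409 [ 0.7  0.  -0.7]
```

View pics/held1.png

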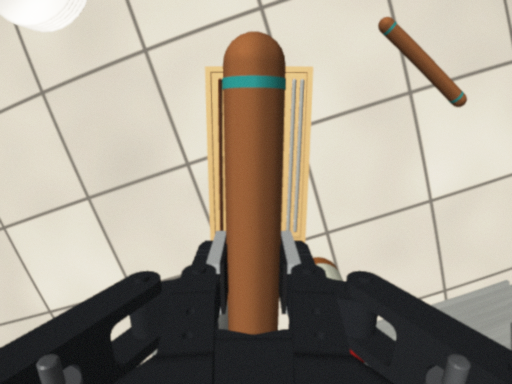

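The pin is held square: band at (253,82), axis along tool y, centre offset about 1 mm. Next I'll turn and carry it high towards the stand.

```bash
python3 -m creep '{"grip":[15,15,15,15,15],"xyz":[[0,0,0],[0,0,0],[0,0,0],[0,0,0],[0,0,0]],"delta_rot":[[0,0,-1],[0,0,-1],[0,0,-1],[0,0,-1],[0,0,-1]]}'
python3 -m creep '{"grip":[15,15,15,15,15],"xyz":[[0,-0.5,0],[0,-0.8,0],[0,-0.9,0],[0,-0.9,0],[0,-0.9,0]],"delta_rot":[[0,0,-0.6],[0,0,0],[0,0,0],[0,0,0],[0,0,0]]}'
python3 -m creep '{"grip":[15,15,15,15,15],"xyz":[[0,-0.9,0],[0,-0.9,0],[0,-0.9,0],[0,-0.9,0],[0,-0.5,0]],"delta_rot":[[0,0,0],[0,0,0],[0,0,0],[0,0,0],[0,0,0]]}'
cat >> h.py <<'E'
yw=np.radians(9.75);s35,c35=np.sin(np.radians(35)),np.cos(np.radians(35))
n=np.array([-s35*np.cos(yw),-s35*np.sin(yw),c35]); ry=np.array([-np.sin(yw),np.cos(yw),0]); rx=np.cross(ry,n)
seat=np.array([.5952,.2402,.0906]); off=np.array([.0004,.0009,-.0155])
RT=frame(rx,-n)
def tcp(d,sx=0,sy=0): return seat+d*n+sx*rx+sy*ry-RT@off
E
python3 -c "
from h import *
goto(RT,tcp(.08))"
```

```text
t: 5.58
tool_pos: [0.5875, -0.2692, 0.2288]
tool_rot: [0.997, 0.07, -0.012, -0.005]
ft_force: [-0.6, 0.3, -0.6]
finger_gap: 0.0225
t: 6.0
tool_pos: [0.5491, -0.1173, 0.2181]
tool_rot: [0.996, 0.089, -0.022, -0.006]
ft_force: [0.8, 0.4, -0.3]
finger_gap: 0.0222
t: 6.42
tool_pos: [0.5084, 0.0543, 0.211]
tool_rot: [0.995, 0.091, -0.033, -0.008]
ft_force: [-0.9, 0.3, 0.1]
finger_gap: 0.0221
t 6.4167 pos [0.5084 0.0543 0.211 ] F [-0.9  0.3  0.1] gap 0.0221
shift units now [ 2.152 -4.174  1.65 ] after turn [ 0.661 -4.234  2.532] turn units [-0.277  7.737  0.061]
```

```bash
python3 -m creep '{"grip":[15,15,15,15,15],"xyz":[[0.2,0,-0.2],[0.2,0,-0.2],[0,-0.2,-0.2],[0,-0.2,0],[0,-0.2,0]],"delta_rot":[[-0.1,1,0],[-0.1,1,0],[-0.1,1,0],[0,1,0],[0,1,0]]}'
python3 -m creep '{"grip":[15,15,15,15],"xyz":[[0,-0.3,0],[0,-0.4,0],[0,-0.4,0],[0,0,0]],"delta_rot":[[0,1,0],[0,1,0],[0,0.7,0],[0,0,0]]}'
python3 -c "
from h import *
goto(RT,tcp(.08))"
```

```text
t: 6.83
tool_pos: [0.5147, 0.0892, 0.2258]
tool_rot: [0.978, 0.095, 0.184, -0.017]
ft_force: [-0.6, 0.0, -1.1]
finger_gap: 0.0223
t: 7.17
tool_pos: [0.4972, 0.1257, 0.2168]
tool_rot: [0.954, 0.094, 0.285, -0.026]
ft_force: [-0.2, -0.4, -0.5]
finger_gap: 0.0222
t 7.1667 pos [0.4972 0.1257 0.2168] F [-0.2 -0.4 -0.5] gap 0.0222
shift units now [ 0.689 -2.387  2.642] after turn [ 0.555 -2.428  2.636] turn units [-0.114  0.342  0.262]
```

```bash
python3 -m creep '{"grip":[15,15,15,15,15],"xyz":[[0.2,-0.6,0.2],[0.2,-0.7,0.3],[0.1,-0.6,0.3],[0.1,-0.5,0.2],[0,0,0]],"delta_rot":[[-0.1,0.34,0.26],[0,0,0],[0,0,0],[0,0,0],[0,0,0]]}'
python3 -c "
from h import *
goto(RT,tcp(.08))"
python3 held.py pics/held2.png
python3 - <<'E'
from h import *
import pickle
for nm in ("scene","side"):
    c=r.camera(nm); pickle.dump(c,open(nm+"3.pkl","wb")); save(c,f"pics/{nm}3.png")
a=cv2.imread("pics/held2.png");b=cv2.resize(cv2.imread("pics/side3.png")[70:214,150:300],(400,384));b=b[:,:280]
cv2.imwrite("pics/v3.png",np.hstack([a,b]))
E
```

```text
t: 7.58
tool_pos: [0.5172, 0.2093, 0.1908]
tool_rot: [0.955, 0.084, 0.285, -0.019]
ft_force: [0.8, 0.9, -1.0]
finger_gap: 0.0222
t 7.5833 pos [0.5172 0.2093 0.1908] F [ 0.8  0.9 -1. ] gap 0.0222
shift units now [ 0.289 -0.465  1.605] after turn [ 0.234 -0.454  1.617] turn units [0.094 0.36  0.087]
held: n 11525 mean [ 0.0008 -0.0524 -0.0263] axis [-0.001  1.    -0.001] y ends -0.0964 0.0306
teal -1 773 [ 0.0008 -0.0776 -0.0266] [253.4  81.7]
7.6333 [0.5169 0.2068 0.1904] 0.022271806723483844 [ 0.4 -0.5 -0. ]
```

View pics/v3.png

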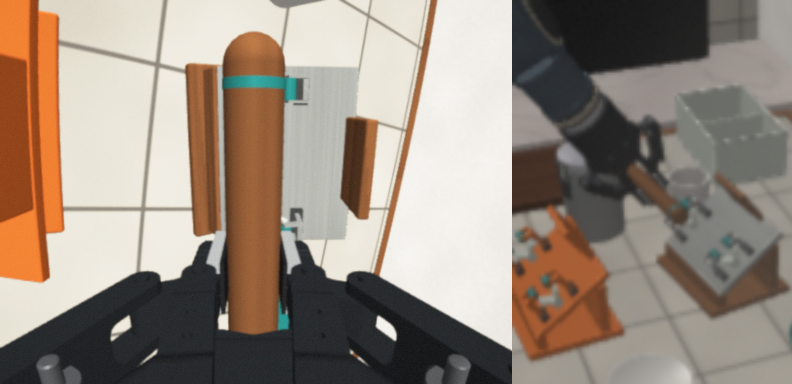

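The wrist view shows the pin with its band at (253,82), the steel plate at (220–358, 65–240), the left clip at (297,90) and the guard at (360,167). Orange stays at the far left, clear of the arm. I'll correct the pose, then measure the pin against the rack in one picture.

```bash
python3 -m creep '{"grip":[15,15,15,15],"xyz":[[0.23,-0.45,0.4],[0,0,0.3],[0,0,0],[0,0,0]],"delta_rot":[[0.09,0.36,0.09],[0,0,0],[0,0,0],[0,0,0]]}'
cat > rel.py <<'E'
from h import *
import sys
goto(RT,tcp(.04))
c=r.camera("wrist"); save(c,sys.argv[1]); P,C,U=cloud(c)
L=np.c_[(P-seat)@rx,(P-seat)@ry,(P-seat)@n]   # rack coords about nominal seat
sat=np.ptp(C,axis=1)
pl=(abs(L[:,2]+.03)<.006)&(sat<30)&(abs(L[:,0])<.1)&(abs(L[:,1])<.1)
A=np.c_[L[pl][:,:2],np.ones(pl.sum())]; k=np.linalg.lstsq(A,L[pl][:,2],rcond=None)[0]; print("plate n",pl.sum(),"z=ax+by+c",k.round(4))
Q=L[pl]
for a in np.arange(.02,.075,.01):
    g=Q[abs(Q[:,0]-a)<.004]; print("x~%.2f y edges"%a,len(g),g[:,1].min().round(4) if len(g) else 0,g[:,1].max().round(4) if len(g) else 0)
for b in np.arange(-.08,.085,.02):
    g=Q[abs(Q[:,1]-b)<.004]; print("y~%.2f x edges"%b,len(g),g[:,0].min().round(4) if len(g) else 0,g[:,0].max().round(4) if len(g) else 0)
T=(C[:,1]-C[:,0]>10)&(abs(L[:,0])<.05)&(abs(L[:,1])<.11)
for nm,g in (("roller",T&(abs(L[:,2]-.012)<.015)&(L[:,1]>0)),("rollerR",T&(abs(L[:,2]-.012)<.015)&(L[:,1]<0)),("band",T&(L[:,2]>.03))):
    if g.any(): print(nm,g.sum(),L[g].mean(0).round(4),"min",L[g].min(0).round(4),"max",L[g].max(0).round(4))
W=(C[:,0]-C[:,2]>15)&(L[:,2]>.03)&(abs(L[:,0])<.03)&(abs(L[:,1])<.12)&(L[:,2]<.14)
m,d=line(L[W]); print("pin",W.sum(),m.round(4),d.round(4),"y max",L[W][:,1].max().round(4))
G=(C[:,0]-C[:,2]>15)&(abs(L[:,2]-.032)<.015)&(L[:,0]>.055)&(L[:,0]<.1)&(abs(L[:,1])<.06)
if G.any(): print("guard",G.sum(),L[G].min(0).round(4),L[G].max(0).round(4))
E
python3 rel.py pics/w4.png
```

```text
t: 8.07
tool_pos: [0.5371, 0.2161, 0.1727]
tool_rot: [0.952, 0.073, 0.298, -0.019]
ft_force: [-0.3, -0.7, -0.8]
finger_gap: 0.0223
t 8.0667 pos [0.5371 0.2161 0.1727] F [-0.3 -0.7 -0.8] gap 0.0223
shift units now [ 0.073 -0.404  1.94 ] after turn [ 0.069 -0.371  1.947] turn units [ 0.192  0.053 -0.129]
plate n 13762 z=ax+by+c [ 0.0002  0.004  -0.0302]
x~0.02 y edges 169 -0.0605 0.0874
x~0.03 y edges 1143 -0.048 0.0874
x~0.04 y edges 1589 -0.0719 0.0866
x~0.05 y edges 1657 -0.0818 0.0866
x~0.06 y edges 1675 -0.0823 0.0875
x~0.07 y edges 1527 -0.0825 0.0876
y~-0.08 x edges 204 0.0483 0.0818
y~-0.06 x edges 480 -0.0479 0.0816
y~-0.04 x edges 619 -0.048 0.0771
y~-0.02 x edges 613 -0.0476 0.072
y~0.00 x edges 679 -0.0482 0.0717
y~0.02 x edges 717 -0.0481 0.072
y~0.04 x edges 730 -0.0478 0.0801
y~0.06 x edges 686 -0.0487 0.0808
y~0.08 x edges 860 -0.0485 0.0807
roller 4 [0.0196 0.0613 0.0118] min [0.0192 0.0569 0.007 ] max [0.0205 0.0725 0.0146]
band 839 [-0.0013  0.0549  0.1294] min [-0.0142 -0.0372  0.118 ] max [0.0102 0.064  0.1761]
pin 15985 [-0.0026  0.0223  0.128 ] [ 0.014   0.9997 -0.0213] y max 0.0805
guard 2109 [ 0.0703 -0.0369  0.017 ] [0.0815 0.0426 0.0339]
```

```bash
sed -i 's/radians(9.75)/radians(10.05)/; s/^seat=.*/seat=np.array([.5952,.2402,.0906])+.0015*rx+.0026*ry/' h.py
python3 -c "
from h import *
goto(RT,tcp(.045))"
```

```text
Traceback (most recent call last):
  File "h.py", line 30, in tcp
    def tcp(d,sx=0,sy=0): return seat+d*n+sx*rx+sy*ry-RT@off
                                                         ^^^
NameError: name 'off' is not defined
```

```bash
sed -i 's/^seat=.*/&; off=np.array([.0004,.0009,-.0155])/' h.py
python3 -c "
from h import *
goto(RT,tcp(.045))"
```

```text
t 8.1167 pos [0.5371 0.2155 0.1727] F [ 0.3 -0.1 -1.6] gap 0.0221
shift units now [ 0.111 -0.482  1.815] after turn [ 0.11  -0.443  1.825] turn units [ 0.237  0.054 -0.186]
```

```bash
python3 -m creep '{"grip":[15,15,15,15,15],"xyz":[[0.11,-0.45,0.4],[0,0,0.4],[0,0,0.4],[0,0,0.2],[0,0,0]],"delta_rot":[[0.24,0.05,-0.18],[0,0,0],[0,0,0],[0,0,0],[0,0,0]]}'
python3 -c "
from h import *
goto(RT,tcp(.045))"
```

```text
t: 8.53
tool_pos: [0.5717, 0.2349, 0.1324]
tool_rot: [0.95, 0.08, 0.302, -0.026]
ft_force: [0.6, -0.1, -0.9]
finger_gap: 0.0216
t 8.5333 pos [0.5717 0.2349 0.1324] F [ 0.6 -0.1 -0.9] gap 0.0216
shift units now [-0.082 -0.117  0.462] after turn [-0.079 -0.117  0.462] turn units [ 0.031 -0.058 -0.072]
```

```bash
python3 -m creep '{"grip":[15,15,15,15,15],"xyz":[[-0.08,-0.12,0.2],[0,0,0.2],[0,0,0.15],[0,0,0],[0,0,0]],"delta_rot":[[0.03,-0.06,-0.07],[0,0,0],[0,0,0],[0,0,0],[0,0,0]]}'
python3 rel.py pics/w5.png
```

```text
t: 8.95
tool_pos: [0.5812, 0.238, 0.1162]
tool_rot: [0.95, 0.081, 0.301, -0.026]
ft_force: [-0.1, -0.3, -0.1]
finger_gap: 0.022
t 8.95 pos [0.5812 0.238  0.1162] F [-0.1 -0.3 -0.1] gap 0.022
shift units now [-0.051 -0.081  0.114] after turn [-0.051 -0.081  0.115] turn units [ 0.028 -0.037 -0.052]
plate n 20711 z=ax+by+c [ 0.0003  0.001  -0.0302]
x~0.02 y edges 452 -0.0769 0.0841
x~0.03 y edges 1441 -0.0252 0.0842
x~0.04 y edges 2084 -0.0372 0.0842
x~0.05 y edges 2285 -0.0492 0.0843
x~0.06 y edges 2386 -0.0567 0.0839
x~0.07 y edges 1824 -0.0581 0.084
y~-0.08 x edges 1 0.0208 0.0208
y~-0.06 x edges 14 0.0623 0.0692
y~-0.04 x edges 501 -0.0499 0.0723
y~-0.02 x edges 1066 -0.0497 0.0708
y~0.00 x edges 1352 -0.05 0.0707
y~0.02 x edges 1460 -0.0499 0.0707
y~0.04 x edges 1638 -0.05 0.0796
y~0.06 x edges 1153 -0.0505 0.0793
y~0.08 x edges 1906 -0.05 0.0794
roller 552 [-0.0097  0.0616  0.0155] min [-0.019   0.0526  0.0067] max [0.0193 0.0703 0.0184]
rollerR 156 [-0.0045 -0.0582  0.0152] min [-0.0188 -0.0643  0.0125] max [ 0.0182 -0.0534  0.018 ]
band 803 [0.0015 0.0705 0.0559] min [-0.0105 -0.0357  0.0454] max [0.0141 0.0753 0.1039]
pin 16004 [0.0017 0.0334 0.0555] [ 0.0076  0.9999 -0.0108] y max 0.0917
guard 3707 [ 0.0686 -0.0261  0.017 ] [0.0797 0.0395 0.0343]
```

View pics/w5.png

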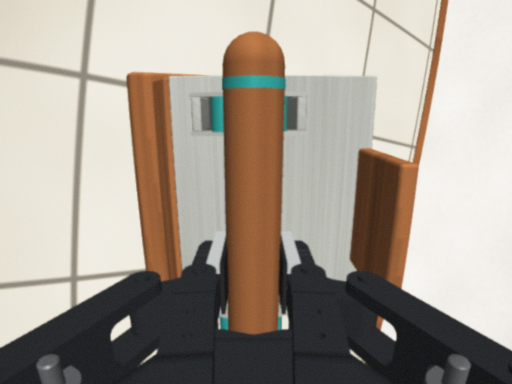

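The pin is over the left clip: band at (253,82), rollers at (217,113) and (292,113), with the guard clear on the right. About 2.7 mm along y and 1.7 mm along x remain to correct before pressing.

```bash
python3 -m creep '{"grip":[15,15,15,15],"xyz":[[-0.05,-0.08,0],[0,0,0.15],[0,0,0.1],[0,0,0]],"delta_rot":[[0.03,-0.04,-0.05],[0,0,0],[0,0,0],[0,0,0]]}'
python3 rel.py pics/w6.png | egrep "shift|pos|band|pin|edges 1[0-9]|roller"
```

```text
t: 9.33
tool_pos: [0.5844, 0.2422, 0.1097]
tool_rot: [0.95, 0.083, 0.301, -0.027]
ft_force: [0.1, 0.4, -0.5]
finger_gap: 0.0218
t 9.3333 pos [0.5844 0.2422 0.1097] F [ 0.1  0.4 -0.5] gap 0.0218
shift units now [-0.036  0.008 -0.074] after turn [-0.036  0.008 -0.074] turn units [-0.019 -0.034 -0.008]
x~0.03 y edges 1414 -0.0181 0.0838
x~0.07 y edges 1776 -0.0489 0.0839
y~0.00 x edges 1459 -0.0501 0.071
y~0.02 x edges 1560 -0.0501 0.0704
y~0.04 x edges 1773 -0.0498 0.0798
y~0.06 x edges 1187 -0.0498 0.0795
roller 717 [-0.0051  0.0614  0.0155] min [-0.02    0.0523  0.0058] max [0.0196 0.0704 0.0184]
band 781 [0.0009 0.0762 0.048 ] min [-0.011   0.0605  0.0381] max [0.0134 0.0786 0.052 ]
pin 15992 [0.001  0.0368 0.048 ] [ 0.004   1.     -0.0059] y max 0.0953
```

```bash
python3 -m creep '{"grip":[15,15,15,15,15],"xyz":[[-0.03,0.03,0],[0,0,0.1],[0,0,0.1],[0,0,0.1],[0,0,0.1]],"delta_rot":[[-0.02,-0.03,0],[0,0,0],[0,0,0],[0,0,0],[0,0,0]]}'
python3 -c "
from h import *
goto(RT,tcp(0))"
```

```text
t: 9.8
tool_pos: [0.5925, 0.2429, 0.0963]
tool_rot: [0.95, 0.083, 0.3, -0.027]
ft_force: [-17.3, -6.4, 19.2]
finger_gap: 0.0219
t 9.8 pos [0.5925 0.2429 0.0963] F [-17.3  -6.4  19.2] gap 0.0219
shift units now [-0.01  -0.01   0.535] after turn [-0.009 -0.011  0.535] turn units [-0.01  -0.015 -0.004]
```

```bash
python3 -m creep '{"grip":[15],"xyz":[[0,0,0]],"delta_rot":[[0,0,0]]}'
python3 rel.py pics/w7.png | egrep "shift|pos|band|pin|roller|x~0.07"
python3 - <<'E'
from h import *
import pickle
c=r.camera("side"); save(c,"pics/side7.png"); d=r.camera("scene"); save(d,"pics/scene7.png")
a=cv2.resize(cv2.imread("pics/side7.png")[100:200,170:290],(480,400));b=cv2.imread("pics/w7.png")[:,170:400]
cv2.imwrite("pics/v7.png",np.hstack([a[:384],b]))
E
```

```text
t: 9.88
tool_pos: [0.5924, 0.2428, 0.096]
tool_rot: [0.95, 0.084, 0.3, -0.027]
ft_force: [-6.7, -2.9, 10.0]
finger_gap: 0.0224
t 9.8833 pos [0.5924 0.2428 0.096 ] F [-6.7 -2.9 10. ] gap 0.0224
shift units now [-0.003 -0.011 -0.469] after turn [-0.003 -0.011 -0.469] turn units [-0.008 -0.015  0.001]
x~0.07 y edges 1982 -0.0333 0.0847
roller 1418 [-0.0007  0.0618  0.0166] min [-0.0207  0.0523  0.0091] max [0.0199 0.0776 0.0269]
band 633 [-0.0004  0.0758  0.0332] min [-0.0105  0.0737  0.03  ] max [0.0094 0.0779 0.0362]
pin 12896 [-0.0003  0.0354  0.0332] [ 0.0014  1.     -0.0056] y max 0.0922
```

View pics/v7.png

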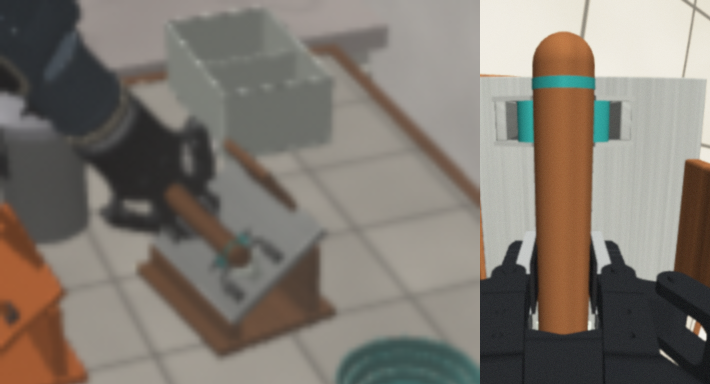

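The pin rests on the rollers and is centred between them: rollers show evenly at (525,120) and (601,120) in the composite, and the fingers are clear. Pressing on.

```bash
python3 -m creep '{"grip":[15,15,15],"xyz":[[0,0,0.12],[0,0,0.12],[0,0,0.12]],"delta_rot":[[0,0,0],[0,0,0],[0,0,0]]}'
python3 -c "
from h import *
goto(RT,tcp(0))"
```

```text
t: 10.28
tool_pos: [0.5997, 0.2442, 0.0862]
tool_rot: [0.949, 0.084, 0.302, -0.027]
ft_force: [-0.4, -1.3, -1.8]
finger_gap: 0.0221
t 10.2833 pos [0.5997 0.2442 0.0862] F [-0.4 -1.3 -1.8] gap 0.0221
shift units now [-0.015 -0.009  0.223] after turn [-0.014 -0.009  0.223] turn units [-0.011 -0.053  0.01 ]
```

```bash
python3 -m creep '{"grip":[15,15,15,15],"xyz":[[-0.01,0,0.1],[0,0,0.08],[0,0,0.08],[0,0,0.05]],"delta_rot":[[0,-0.05,0],[0,0,0],[0,0,0],[0,0,0]]}'
python3 -c "
from h import *
goto(RT,tcp(0))"
```

```text
t: 10.62
tool_pos: [0.6057, 0.2452, 0.0771]
tool_rot: [0.95, 0.084, 0.301, -0.026]
ft_force: [-32.3, -11.6, 38.5]
finger_gap: 0.0222
t 10.6167 pos [0.6057 0.2452 0.0771] F [-32.3 -11.6  38.5] gap 0.0222
shift units now [-0.009 -0.01  -0.05 ] after turn [-0.009 -0.01  -0.05 ] turn units [-0.    -0.036  0.021]
```

```bash
python3 -m creep '{"grip":[15,15],"xyz":[[0,0,0],[0,0,-0.02]],"delta_rot":[[0,0,0],[0,0,0]]}'
python3 rel.py pics/w8.png | egrep "shift|pos|band|pin|roller|x~0.07|plate"
```

```text
t: 10.78
tool_pos: [0.6048, 0.245, 0.078]
tool_rot: [0.949, 0.085, 0.301, -0.026]
ft_force: [5.8, 2.7, -9.5]
finger_gap: 0.0224
t 10.7833 pos [0.6048 0.245  0.078 ] F [ 5.8  2.7 -9.5] gap 0.0224
shift units now [ 1.000e-03 -1.200e-02 -1.017e+00] after turn [-0.002 -0.011 -1.017] turn units [-0.005 -0.038  0.025]
plate n 28708 z=ax+by+c [ 0.0002  0.0007 -0.0302]
x~0.07 y edges 2382 -0.0849 0.0847
roller 4145 [-0.0006  0.0641  0.015 ] min [-0.0205  0.0513  0.0011] max [0.0204 0.0779 0.0194]
pin 38 [-0.0032  0.0098  0.0596] [ 0.955   0.0131 -0.2962] y max 0.0107
```

```bash
python3 -m creep '{"grip":[50,50,50,50,50],"xyz":[[0,0,0],[0,0,0],[0,0,0],[0,0,0],[0,0,0]],"delta_rot":[[0,0,0],[0,0,0],[0,0,0],[0,0,0],[0,0,0]]}'
python3 -m creep '{"grip":[50,50,50,50,50],"xyz":[[0,0,-0.4],[0,0,-0.8],[0,0,-0.8],[0,0,-0.8],[0,0,0]],"delta_rot":[[0,0,0],[0,0,0],[0,0,0],[0,0,0],[0,0,0]]}'
cat > fin.py <<'E'
from h import *
c=r.camera("wrist"); save(c,"pics/w9.png"); P,C,U=cloud(c)
L=np.c_[(P-seat)@rx,(P-seat)@ry,(P-seat)@n]
pl=(abs(L[:,2]+.03)<.006)&(np.ptp(C,axis=1)<30)&(abs(L[:,0])<.1)&(abs(L[:,1])<.1); Q=L[pl]
g=Q[abs(Q[:,0]-.055)<.01]; print("plate z",np.median(Q[:,2]),"y",g[:,1].min(),g[:,1].max(),"x",Q[:,0].min(),Q[:,0].max())
W=(C[:,0]-C[:,2]>15)&(abs(L[:,2]-.008)<.012)&(abs(L[:,0])<.02)&(abs(L[:,1])<.12)
m,d=line(L[W]); print("pin",W.sum(),m.round(4),d.round(4),"y",L[W][:,1].min().round(4),L[W][:,1].max().round(4),"top z",np.percentile(L[W][:,2],[90,98]).round(4))
T=(C[:,1]-C[:,0]>10)&(abs(L[:,0])<.03)&(abs(L[:,1])<.11)&(abs(L[:,2]-.01)<.02)
for nm,lo,hi in (("band+",.0725,.085),("band-",-.085,-.0725),("roll+",.05,.0722),("roll-",-.0722,-.05)):
    for sx in ((0,) if "band" in nm else (1,-1)):
        g=T&(L[:,1]>lo)&(L[:,1]<hi)&((L[:,0]*sx>.002) if sx else (abs(L[:,0])<.012))
        if g.any(): print(nm,sx,g.sum(),L[g].mean(0).round(4))
s=r.camera("side"); save(s,"pics/side9.png")
a=cv2.resize(cv2.imread("pics/side9.png")[110:200,170:290],(384,288))
b=cv2.imread("pics/w9.png"); cv2.imwrite("pics/v9.png",np.hstack([b,np.vstack([a,np.zeros((96,384,3),np.uint8)])[:,:288]]))
x=r.sense();print(x["t"],x["tool_pos"],x["ft_force"])
E
python3 fin.py
```

```text
t: 11.25
tool_pos: [0.6067, 0.2453, 0.0778]
tool_rot: [0.949, 0.084, 0.302, -0.026]
ft_force: [-0.4, -0.6, 0.4]
finger_gap: 0.0501
t: 11.67
tool_pos: [0.5429, 0.2338, 0.1683]
tool_rot: [0.95, 0.084, 0.3, -0.025]
ft_force: [-0.7, 0.4, -0.3]
finger_gap: 0.0499
plate z -0.030182220719528863 y -0.08477039157242264 0.08370886510442653 x -0.050019589531952034 0.07989849414081161
pin 6101 [0.     0.0099 0.0095] [-0.0015  1.     -0.0014] y -0.0917 0.0942 top z [0.0119 0.0125]
band+ 0 220 [0.     0.0758 0.0098]
band- 0 112 [-0.0004 -0.0764  0.01  ]
roll+ 1 445 [0.0133 0.0615 0.0156]
roll+ -1 446 [-0.0137  0.0617  0.0159]
roll- 1 318 [ 0.0131 -0.0616  0.0153]
roll- -1 329 [-0.0133 -0.0615  0.0155]
11.7667 [0.54408227 0.23281394 0.16529903] [-0.25258754 -0.22172762 -0.44606405]
```

View pics/v9.png

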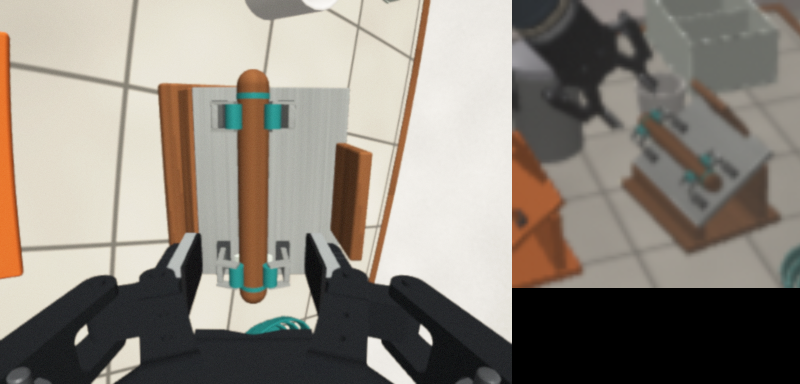

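The pin is home: bands at (253,96) and (253,290), rollers closed evenly at both clips, and the gripper is clear. Handing in.

```bash
python3 -c "
from rig import r
print(r.job_done(), r.sense()['t'])"
```

```text
the job is handed in; nothing more can be done
the job is handed in; nothing more can be done
```

I took the larger pin out of the tray and pressed it home into both clips of the steel stand. I then let go, backed off about 11 cm and handed the job in at about 11.8 s of the 45 s allowed. I left the smaller dowel and the orange stand alone.

**Pressing:** The pin went in in small steps. The force read about 26 N on meeting the rollers, fell to about zero once past them, and reached about 52 N on the seats. After that a pull-back of about 11 N did not move it.

**Final wrist picture, after release:**
- **Centring:** the bands sit at +75.8 and −76.4 mm and the rollers at ±61.6 mm, so the pin's middle is within about 0.5 mm of half-way.
- **Squareness:** the axis is within 0.1° of the rack's y.
- **Depth:** the pin's top is 12 mm above the seat line, so its centre is at the home height. The rollers are back at their rest spacing over the pin.

**Disagreements:**
- The scene and side cameras put the middle of the stand 2–3 mm away from where the wrist camera first put it, so I aligned the pin to the rack in close wrist pictures.
- The gripper read 22 mm on the 24 mm pin.
- The contact forces above were higher than the 12 N expected, but well under the 120 N wrist limit.

I did not measure the crockery, bottle and canisters again at the end. No force reading away from the clips suggested the arm touched any of them.

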